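# Roll the coil mandrel onto the needle line and start the glue run

## Task

Get the voice coil ready for its bead of glue: roll the mandrel that carries the copper coil across the mat by pushing its top sideways with the fingertips, lightly and only on the bare metal ends, until it lies still along the yellow needle line, centred over it; then press the green start button and let it go. The mandrel is rolled from on top, never gripped, lifted or pushed with fingers lowered beside it, and the coil is not touched. Press the button only once the mandrel is on the line, and leave the empty mandrel and everything else where they are.

Things in the scene. Friction and masses are not known exactly. Their poses are not given: they have to be found in the camera images.
- mandrel: Loaded mandrel: bright aluminium cylinder, 36 mm diameter, 140 mm long, about 0.4 kg, copper coil round its middle, lying 60 to 95 mm left or right of the line, within 3 degrees of parallel. Origin at its centre on the axis; x runs along it, y and z turn as it rolls (z up at first). Bare 14 to 70 mm from the centre at both ends. Its top is 36 mm over the mat.
- coil: The voice coil fixed round the middle of the loaded mandrel, in a waist 1 mm below the mandrel's surface: 28 mm long (14 mm either side of the mandrel's centre), 34 mm diameter, copper winding on an amber former. Origin and axes as the mandrel's. Not to be touched.
- spare_mandrel: The empty mandrel: same size, with a dark bare waist instead of a coil, lying on the mat on the other side of the line, 60 to 95 mm from it. Origin and axes as the mandrel's.
- needle_line (a point): Middle of the yellow needle line, on the top of the black rubber mat, 22 mm above the table. x runs along the line away from the robot, y across it to the left, z up. The line is 5 mm wide, 264 mm long, with a cross tick near each end. The mat is 264 mm (x) by 352 mm, centred here; strips 10 mm high edge it 176 mm either side of the line.
- dispenser: The fixed glue machine; origin on the table under the middle of the line, axes as the line's. Its beam runs parallel to the line, 240 to 290 mm to the left (+y), 80 mm high. Its glue head is parked off the mat 240 mm along +x: carriage, a cantilever from the beam to the line's end, and a syringe with a needle, 207 mm high; a thin hose loops to 240 mm.
- start_button (a joint): Travel of the green start button in m: 0 up, 0.006 fully down; a spring button, 5 N at full travel, springs back. It counts as pressed from 0.004.
- start_button_top (a point): Centre of the top of the green button, 32 mm diameter, pressed straight down. It stands on a grey button box 100 x 75 mm, 50 mm high, right of the dispenser.
- motor_a: Magnet assembly: black ring 80 mm diameter with a brass sleeve in its centre, 49 mm high; origin under its centre.
- motor_b: A second magnet assembly, same as the first.
- driver: Loudspeaker driver, cone up, 124 mm diameter, 66 mm high; origin under its centre.
- tape_roll: Yellow ring of tape lying flat, 90 mm diameter, 25 mm high; origin under its centre.
- needle_jar: Jar with a blue cap, 56 mm diameter, 75 mm high; origin under its centre.
There are look-alikes about, which are no part of the job. There is more than one size of the part that bears start_button; the job needs the larger. What is shaped like the mandrel but brown or pink is not meant.

How it is judged (in metres and radians):
On the way, in this order (a step that is already met when the one before it is completed fails the run):
1. the loaded mandrel has been rolled over by a third of a turn (angle between mandrel's own z axis and vertical above 2 rad).
2. it lies still on the needle line (y of mandrel in the frame of needle_line between -0.005 and 0.005 m and angle between the x axis of mandrel and the x axis of needle_line, either way round below 0.09 rad and linear speed of mandrel below 0.005 m/s and angular speed of mandrel below 0.2 rad/s), for 0.2 s.
3. the start button is pressed with the mandrel on the line (value of joint start_button above 0.004 m and y of mandrel in the frame of needle_line between -0.005 and 0.005 m and angle between the x axis of mandrel and the x axis of needle_line, either way round below 0.09 rad).
At the end, for the whole second after the job is handed in: The loaded mandrel lies at rest on the mat, its centre within 5 mm of the middle of the needle line measured across it and its axis within 5 degrees of the line; the start button has been pressed (4 mm or more) since and is up again; the empty mandrel and the other things stand where they were (all of step 2 and value of joint start_button below 0.002 m and z of mandrel in the frame of needle_line below 0.021 m); the robot touches nothing.
It fails at once if the loaded mandrel is lifted or tipped (more than 6 mm) (z of mandrel in the frame of needle_line above 0.024 m or angle between mandrel's own x axis and vertical below 1.47 rad or angle between mandrel's own x axis and vertical above 1.67 rad).
It fails at once if the robot touches the coil (contact force between any of the arm, the fingers and coil above 0.3 N).
It fails at once if the mandrel is squeezed or pressed with more than 30 N, or touched by fingers lowered beside it, the point between the finger pads (TCP) lower than its top (contact force between the fingers and mandrel above 30 N or (contact force between the fingers and mandrel above 0.5 N and z of the grasp point in the frame of needle_line below 0.036 m)).
It fails at once if the start button is pressed while the mandrel is off the line (value of joint start_button above 0.003 m and not (y of mandrel in the frame of needle_line between -0.006 and 0.006 m and angle between the x axis of mandrel and the x axis of needle_line, either way round below 0.1 rad)).
It fails at once if the empty mandrel or another bystander is moved more than 15 mm (distance of any of motor_a, motor_b, driver, tape_roll, needle_jar, spare_mandrel from where it was at the start of the episode above 0.015 m).
It also fails if it takes over 72 s, if anything falls off the work surface, if the arm or the gripper's body presses on something with over 40 N, if the wrist force passes 120 N, or if a joint passes its speed limit or range.

## Robot

A 6-joint arm with a two-finger parallel gripper is mounted at the origin on the work surface. World frame = base frame: x ahead of the robot, y to its left, z up, the work surface at z = 0. Lengths are in mm, angles in rad, forces in N, time in s.
With the tool pointing down it reaches from about 325 to 875 mm from the base axis. Payload 4.4 kg.
Tool frame: the origin (TCP) lies between the finger pads, 19 mm behind the fingertips; this is the grasp point; z points along the fingers, y is the line along which they close (so a half turn about z gives the same grasp; the last joint's range is limited). The gripper opens to 85 mm and grips with 20 to 120 N. Pads are 22 mm wide; open, the fingers measure 114 mm over their backs; the gripper's body (76 mm by 85 mm) begins 54 mm behind the grasp point. The pads swing forward as they close: fully open they stand 13 mm farther back than shut.
Start: joints at [-1.329, 0.207, 1.542, -0, 1.393, -0.15], TCP at [220.085, -531.216, 249.982] pointing down, gripper open.
Joint ranges: [-2.73, 2.73], [-0.86, 2.22], [0.23, 2.46], [-1.11, 4.25], [0.08, 2.63], [-2.82, 2.82]. Speed limits (rad/s): [2.79, 2.79, 3.14, 3.14, 3.14, 3.14].

## Interface

Orientations are given as a 3x3 rotation matrix whose columns are the frame's x, y, z axes.
In Python, from plant import ctrl, sensors, optics gives the robot as it stands. Calls block until the motion is done:
- ctrl.move_ptp(position, orientation): joint-space move of the TCP to a pose.
- ctrl.move_l(position, rot=None, vel=150, threshold=None): straight line of the TCP; rot=None keeps the orientation; vel is the mean speed in mm/s. With threshold (N) it stops when the force on the tool has changed by that much, and returns True; else False.
- ctrl.set_joints(angles): joint-space move.
- ctrl.gripper_to(opening, force=None): finger opening in mm; force is the grip in N (None keeps the last); returns when the fingers have stopped.
- ctrl.hold(seconds).
- ctrl.solve_ik(position, orientation): joint angles nearest the present ones, or None.
- sensors.read_state(): the state.
- optics.grab_frame(name): name is "scene" or "top"; returns (picture, depth): 384x512x3 uint8, red, green, blue; 384x512 float32, mm along the optical axis (not along the pixel's ray), 0 where there is no reading.
- optics.camera_params(name): a dict with "mtx" (3x3 intrinsics, pixels), "R" (3x3) and "t" (3): a world point X has camera coordinates R X + t. Camera axes: x right, y down, z forward; pixel columns grow to the right and rows downward; lengths in mm; the calibration is good to about 2 mm. A picture is of the moment at which its call begins. camera_params takes no time and is no camera call.
A pose or a line that the arm cannot do raises ctrl.MotionError and nothing moves.
- ctrl.finish_job(): hands the job in; it is judged then, once.
The state is a dict: "t": time; "q": joint angles; "qvel": joint speeds; "tau": joint torques, N m; "eef_pos": TCP position; "eef_rot": TCP orientation; "force": force on the tool from outside, world axes, zero at the start; "wrist_torque": the same for the moment, N m; "grip_width": finger opening in mm; "grasp_force": force on a finger pad.
Only numpy, scipy, OpenCV 4.12 (cv2) and the standard library are available. Lean on these libraries where they do the work, as an engineer would, in place of code of your own. Each camera call takes 0.05 s, during which the arm holds its last target. There are 200 camera calls.

## Working session

There is one attempt and no reset: what is moved stays moved. The work goes in short steps, each a Python script; the robot and the scene stay as the last script left them, time stands still between calls to the robot, and variables do not carry over. Pictures are saved under pics/ and viewed, at most 10 in all, crops included, and the job is handed in when it is done.

```bash
mkdir -p pics; ls; python3 - <<'E'
from plant import optics,sensors
import cv2,numpy as np
for n in("scene","top"):
    p,d=optics.grab_frame(n); np.savez(f"pics/{n}0.npz",p=p,d=d)
    cv2.imwrite(f"pics/{n}0.png",cv2.resize(p[:,:,::-1],(800,600),interpolation=cv2.INTER_CUBIC))
    c=optics.camera_params(n);print(n,c["mtx"].round(1).tolist(),(-c["R"].T@c["t"]).round(0),c["R"].round(2).tolist())
print(sensors.read_state()["t"])
E
```

```text
pics
scene [[359.1, 0.0, 254.5], [0.0, 359.1, 189.2], [0.0, 0.0, 1.0]] [1073.  597.  778.] [[-0.76, 0.65, 0.01], [0.42, 0.51, -0.75], [-0.5, -0.57, -0.66]]
top [[451.8, 0.0, 252.7], [0.0, 451.8, 191.5], [0.0, 0.0, 1.0]] [ 416.  -38. 1397.] [[0.02, -1.0, -0.01], [-1.0, -0.02, -0.09], [0.09, 0.02, -1.0]]
0.1
```

View pics/top0.png

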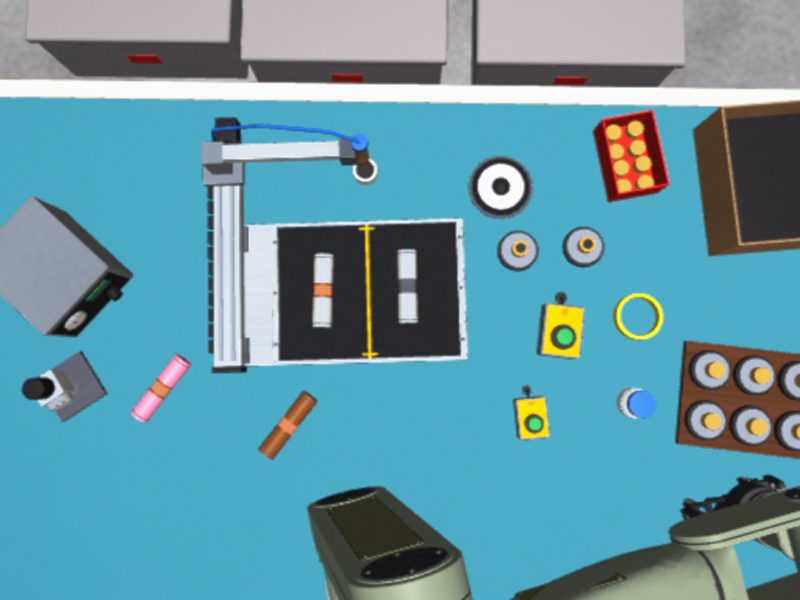

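View pics/scene0.png

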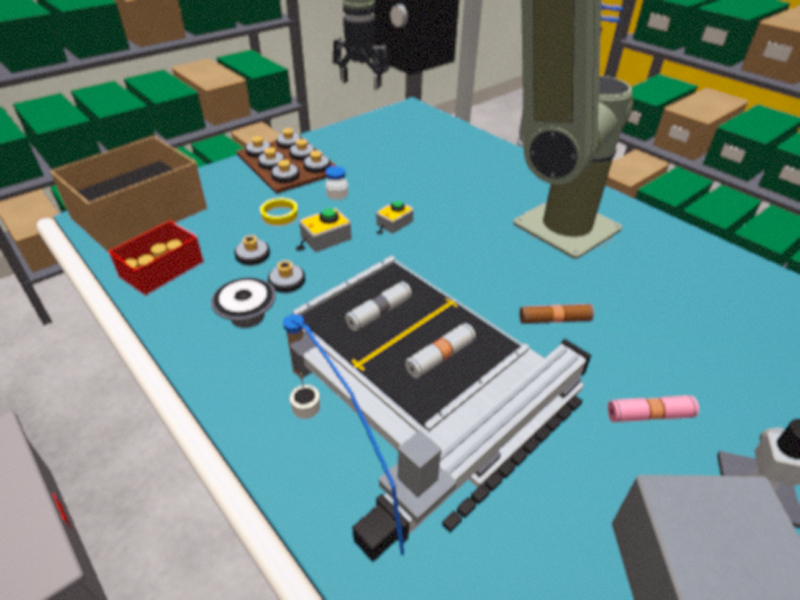

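Top view (800x600 px): the loaded mandrel is at (323,290), with the copper coil. Possible confusions are the spare mandrel (407,286), the pink rod (160,388) and the brown rod (288,425). The needle line is at (369,290). There are two green buttons, the larger at (564,337) and the smaller at (535,424). I choose the bright rod with the copper coil and the larger box.

```bash
cat > h.py <<'E'
import numpy as np,cv2
from plant import ctrl,sensors,optics
def ray(n,uv,z):
    c=optics.camera_params(n);o=-c["R"].T@c["t"]
    uv=np.atleast_2d(np.asarray(uv,float))
    d=(np.linalg.inv(c["mtx"])@np.c_[uv,np.ones(len(uv))].T).T@c["R"]
    return o+d*((z-o[2])/d[:,2])[:,None]
def blobs(m,amin=15):
    k,_,st,ce=cv2.connectedComponentsWithStats(m.astype(np.uint8))
    return [(st[i,4],ce[i],np.argwhere(_==i)[:,::-1]) for i in range(1,k) if st[i,4]>=amin]
def pca(P):
    c=P.mean(0);w=np.linalg.svd(P-c,full_matrices=False)[2][0];w=w*np.sign(w[0]);a=(P-c)@w
    return c,w,np.ptp(a)
def line(p):
    h=cv2.cvtColor(p,cv2.COLOR_RGB2HSV)
    m=cv2.inRange(h,(20,120,120),(35,255,255))>0
    m[:, :226]=0;m[:,246:]=0;m[:138]=0;m[235:]=0
    P=ray("top",np.argwhere(m)[:,::-1],22)[:,:2]
    c,w,L=pca(P);return c,w,L
def mandrels(p):
    """rods on mat: bright low-saturation or copper pixels inside the dark mat"""
    h=cv2.cvtColor(p,cv2.COLOR_RGB2HSV)
    m=(h[:,:,2]>110);m[:, :182]=0;m[:,290:]=0;m[:148]=0;m[222:]=0
    h_=h[:,:,0];yel=(h_>20)&(h_<35)&(h[:,:,1]>120);m&=~cv2.dilate(yel.astype(np.uint8),np.ones((2,2))).astype(bool)
    m=cv2.morphologyEx(m.astype(np.uint8),cv2.MORPH_CLOSE,np.ones((13,1)))
    out=[]
    for A,ce,px in blobs(m,250):
        (cu,cv),(a,b),_=r=cv2.minAreaRect(px.astype(np.float32))
        c,w,L=pca(ray("top",px,40)[:,:2]); box=ray("top",cv2.boxPoints(r),40)[:,:2]
        out.append((A,ce,c,box.mean(0),np.degrees(np.arctan2(w[1],w[0])),L))
    return out
E
python3 - <<'E'
from h import *
d=np.load("pics/top0.npz");p=d["p"]
c,w,L=line(p);print("line",c,w,np.degrees(np.arctan2(w[1],w[0])),L)
for m in mandrels(p):print("rod",m)
h=cv2.cvtColor(p,cv2.COLOR_RGB2HSV)
for n,dd in(("top",d),("scene",np.load("pics/scene0.npz"))):
    h=cv2.cvtColor(dd["p"],cv2.COLOR_RGB2HSV)
    g=cv2.inRange(h,(50,120,70),(75,255,255))>0
    for A,ce,px in blobs(g,40):
        x=ray(n,ce,60)[0]
        if np.hypot(x[0],x[1])<1000 and x[1]<0: 
            print(n,"green",A,ce,[ray(n,ce,z)[0].round(1).tolist() for z in(55,60,65)],"w",np.ptp(ray(n,px,60),axis=0).round(0),"depth",np.median(dd["d"][px[:,1],px[:,0]]))
            c=optics.camera_params(n);o=[]
            zz=np.median(dd["d"][px[:,1],px[:,0]])
            X=c["R"].T@(np.linalg.inv(c["mtx"])@np.r_[ce,1]*zz-c["t"]);print("  3d",X.round(1))
cv2.imwrite("pics/crop0.png",cv2.resize(p[130:240,170:390,::-1],(800,400),interpolation=cv2.INTER_CUBIC))
E
```

```text
line [555.67314858  37.65522086] [0.99892479 0.04636015] 2.657193309900564 258.7440785141089
rod (np.int32(562), array([260.42170819, 182.92170819]), array([566.44370206, -38.86262763]), array([567.95607352, -39.07164448]), np.float64(1.6369123789971927), np.float64(143.13553583328184))
rod (np.int32(559), array([206.09123435, 185.21645796]), array([556.5427169 , 125.29020911]), array([556.21051113, 125.17539283]), np.float64(0.02980028552577123), np.float64(142.970858105611))
top green 98 [361.04081633 215.04081633] [[474.4, -338.2, 55.0], [474.1, -337.0, 60.0], [473.9, -335.9, 65.0]] w [30. 29.  0.] depth 1318.0874
  3d [ 473.6 -334.    73.7]
top green 62 [341.93548387 270.96774194] [[309.7, -282.0, 55.0], [310.1, -281.1, 60.0], [310.5, -280.2, 65.0]] w [23. 23.  0.] depth 1322.2207
  3d [ 309.7 -282.    55.3]
scene green 52 [425.15384615  51.86538462] [[-950.2, -294.4, 55.0], [-936.2, -288.2, 60.0], [-922.2, -282.0, 65.0]] w [205. 155.   0.] depth 2266.6045
  3d [-1236.6  -420.6   -47.3]
scene green 49 [138.7755102  90.2244898] [[486.8, -855.7, 55.0], [490.9, -845.6, 60.0], [494.9, -835.6, 65.0]] w [106. 126.   0.] depth 2523.4326
  3d [  141.9 -1710.9  -370.3]
scene green 42 [210.  136.5] [[461.0, -350.2, 55.0], [465.3, -343.7, 60.0], [469.5, -337.1, 65.0]] w [30. 36.  0.] depth 1283.4995
  3d [ 475.9 -327.2   72.6]
```

View pics/crop0.png

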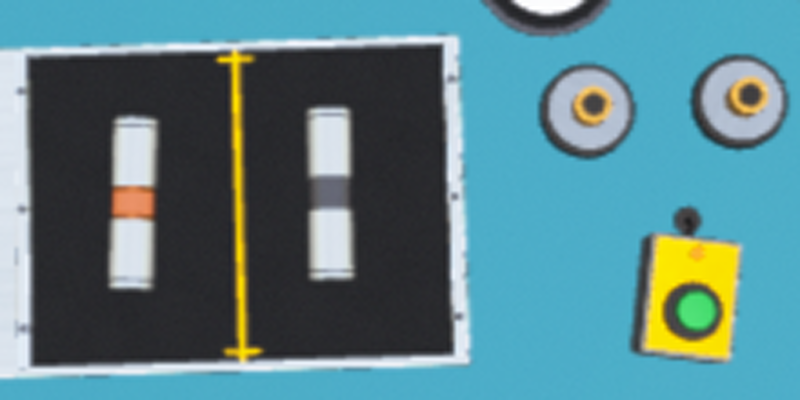

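The crop confirms the choice: the rod with the copper band is at crop (133,203), the line at (238,205), and the larger box's green button at (697,310). The measured values agree with the sizes given: the rod is 143 mm long, 87 mm left of the line, and 2.6° off parallel. Next I approach and make one trial stroke.

```bash
cat >> h.py <<'E'
LC=np.array([555.67,37.66]);LA=np.radians(2.657)
def rot(a):
    y=-np.array([np.cos(a),np.sin(a),0]);z=np.array([0,0,-1.]);return np.c_[np.cross(y,z),y,z]
def off(c):  # distance across the line
    return float((np.asarray(c)-LC)@[-np.sin(LA),np.cos(LA)])
def F(): 
    s=sensors.read_state();return s["force"].round(1),s["eef_pos"].round(1),round(s["t"],1)
def stroke(c,a,d,zc,half=8,v=35,ext=0.0):
    """c: rod centre (xy), a: axis angle; roll by d (mm, + = toward -y side)"""
    n=np.array([np.sin(a),-np.cos(a)]);sg=np.sign(d)
    s=c-n*sg*min(half,abs(d)/2);P=lambda xy,z:np.r_[xy,z]
    ctrl.move_l(P(s,zc+12),rot=rot(a),vel=100)
    hit=ctrl.move_l(P(s,zc-6),vel=12,threshold=2.5)
    f=F();print("hit",hit,f)
    if not hit: ctrl.move_l(P(s,zc+12));raise SystemExit("no contact")
    z=f[1][2]-ext;e=s+n*2*d
    ctrl.move_l(P(e,z),vel=v);print("end",F())
    ctrl.hold(.15)
    ctrl.move_l(P(e,z+15),vel=40);return c+n*d,z
E
python3 - <<'E'
from h import *
c=np.array([556.5,125.2]);a=0.0
for aa in (a,):
    print(ctrl.solve_ik([556.5,133,150],rot(aa)))
ctrl.gripper_to(85)
ctrl.move_ptp([556.5,133,200],rot(a)); print(F(),sensors.read_state()["grip_width"])
ctrl.move_l([556.5,133,95],vel=150)
# careful first descent: fingertip reach unknown (6..19 mm below TCP)
s=c+np.array([0,8]);hit=ctrl.move_l([*s,62],vel=20,threshold=2.5);print(hit,F())
E
```

```text
NoneTraceback (most recent call last):
  File "<stdin>", line 6, in <module>
plant.MotionError: the arm cannot take that pose within its joint ranges
```

```bash
sed -i 's/y=-np.array(\[np.cos/y=np.array([np.cos/' h.py; python3 - <<'E'
from h import *
c=np.array([556.5,125.2]);a=0.0
print(ctrl.solve_ik([556.5,133,150],rot(a)),ctrl.solve_ik([556.5,20,70],rot(a)))
ctrl.gripper_to(85)
ctrl.move_ptp([556.5,133,200],rot(a)); print(F(),sensors.read_state()["grip_width"])
ctrl.move_l([556.5,133,95],vel=150)
s=c+np.array([0,8]);hit=ctrl.move_l([*s,62],vel=20,threshold=2.5);print(hit,F())
E
```

```text
[ 8.33635959e-02  3.00902255e-01  1.64351480e+00 -4.44089210e-16
  1.19717560e+00  8.33635959e-02] [-1.19498267e-01  3.82751042e-01  1.72779222e+00 -4.44089210e-16
  1.03104939e+00 -1.19498267e-01]
(array([-0.1,  0.1,  0. ]), array([556.8, 132.1, 200.1]), 3.2) 85.01535686682458
True (array([-0.4,  0.5,  3.9]), array([556.5, 133.2,  63.6]), 5.5)
```

Contact came at TCP z = 63.6 mm. With a tip reach of about 6 mm that matches the rod top at 58 mm, so the TCP stays above the rod. Now the trial stroke.

```bash
python3 - <<'E'
from h import *
n=np.array([0,-1.]);s=np.array([556.5,133.2])
for k in (8,16,24,32):
    ctrl.move_l([*(s+n*k),63.4],vel=30);print(F())
ctrl.hold(.1);ctrl.move_l([556.5,101.2,80],vel=50)
p,d=optics.grab_frame("scene");cv2.imwrite("pics/s1.png",cv2.resize(p[120:290,150:370,::-1],(770,595)))
ctrl.move_l([556.5,101.2,200],vel=250);ctrl.move_ptp([400,-150,250],rot(0))
p,d=optics.grab_frame("top");print(F());np.savez("pics/t1.npz",p=p)
for m in mandrels(p):print(m[2],m[4],m[5],"off",off(m[2]))
E
```

```text
(array([-2. , -0.5,  5.8]), array([556.5, 124.8,  63.6]), 5.9)
(array([-1.1, -0.3,  5.1]), array([556.6, 116.9,  63.7]), 6.3)
(array([-2.3,  1. ,  6. ]), array([556.6, 108.9,  63.7]), 6.7)
(array([-1.8, -0.2,  5. ]), array([556.5, 100.9,  63.5]), 7.1)
(array([ 0.8,  0.2, -0.6]), array([ 400.3, -149.3,  249.4]), 9.6)
[566.44370206 -38.86262763] 1.6369123789971927 143.13553583328184 off -76.93979585311712
[555.77801441 109.37870854] 0.0566021842519037 143.26394664822658 off 71.63659989988508
```

View pics/s1.png

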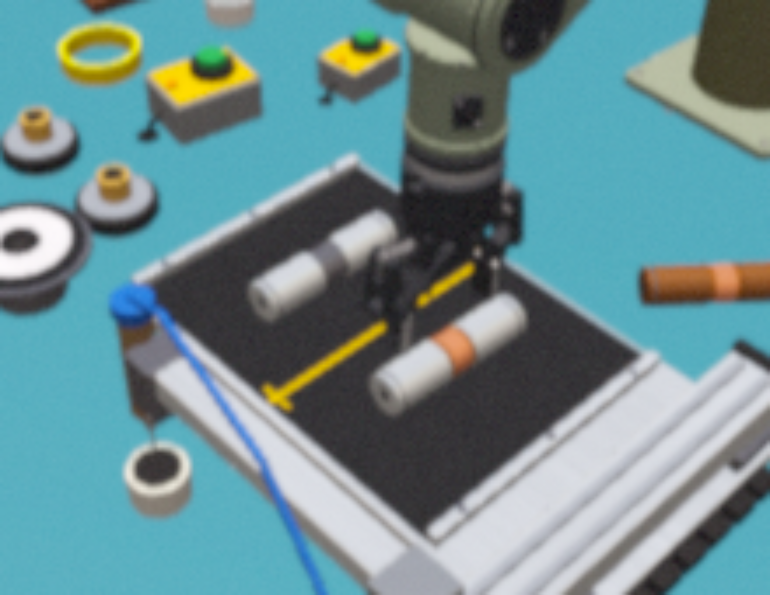

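The picture shows the rod, coil band at (455,350), rolled cleanly with the fingers straddling the coil. It moved 15.8 mm without yaw. I continue with four more strokes and then measure.

```bash
python3 - <<'E'
from h import *
c=np.array([556.2,109.4]);a=0.0
ctrl.move_ptp([556.2,117,170],rot(a))
for k in range(4):
    c,z=stroke(c,a,15.8,63.6,ext=.2)
ctrl.move_l([*c,190],vel=250);ctrl.move_ptp([400,-170,230],rot(0))
p,d=optics.grab_frame("top");print(F(),"exp",c)
for m in mandrels(p):print(m[0],m[2],m[3],m[4],m[5],"off",off(m[2]),off(m[3]))
cv2.imwrite("pics/t2.png",cv2.resize(p[130:240,170:390,::-1],(800,400),interpolation=cv2.INTER_CUBIC))
E
```

```text
hit True (array([-0.3, -0.6,  4.3]), array([556.2, 117.3,  63.6]), 12.9)
end (array([-1.7, -0.1,  6.3]), array([556.2,  85.7,  63.5]), 13.9)
hit True (array([-1.1,  0.1,  3.6]), array([556.2, 101.5,  63.6]), 15.9)
end (array([-1.3, -0.7,  5.8]), array([556.2,  69.9,  63.5]), 16.9)
hit True (array([-0.4,  0.5,  3.8]), array([556.1,  85.7,  63.6]), 18.9)
end (array([-1.3,  0. ,  4.9]), array([556.2,  54.1,  63.5]), 20.0)
hit True (array([-1.1, -0.1,  4.4]), array([556.2,  69.9,  63.6]), 21.9)
end (array([-2.5, -0.2,  5.5]), array([556.2,  38.3,  63.5]), 23.0)
(array([-0.4,  0.2, -0.7]), array([ 400.4, -169.3,  229.4]), 25.4) exp [556.2  46.2]
562 [566.44370206 -38.86262763] [567.95607352 -39.07164448] 1.6369123789971927 143.13553583328184 off -76.93979585311712 -77.2186966612969
560 [555.48722481  46.05385652] [557.06506785  45.76135099] -0.1643462409919221 143.20968545967605 off 8.39330554854794 8.027970751324435
```

View pics/t2.png

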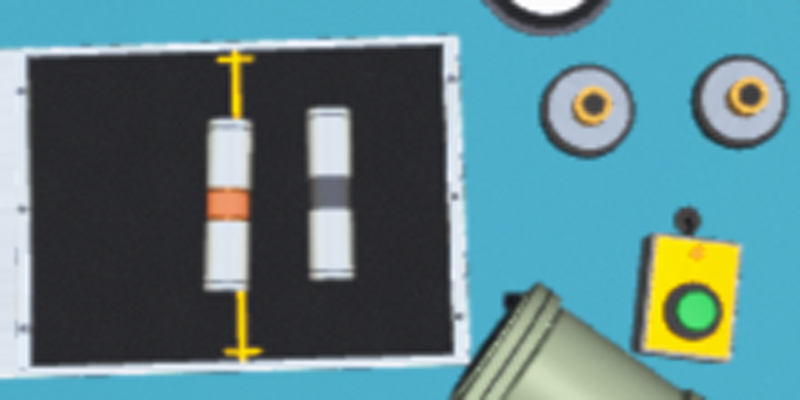

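The rod (crop (228,205)) lies about 8.2 mm short of the line. One last short stroke, then a check.

```bash
python3 - <<'E'
from h import *
c=np.array([556,46.0])
ctrl.move_ptp([556,50,170],rot(0.))
c,z=stroke(c,0.,8.2,63.6,ext=.2,v=22)
ctrl.move_l([*c,190],vel=250);ctrl.move_ptp([474,-280,180],rot(0.))
p,d=optics.grab_frame("top");print(F(),"exp",c)
for m in mandrels(p):print(m[0],m[2],m[3],m[4],m[5],"off",off(m[2]),off(m[3]))
cv2.imwrite("pics/t3.png",cv2.resize(p[130:240,170:390,::-1],(800,400),interpolation=cv2.INTER_CUBIC))
E
```

```text
hit True (array([-0.9, -0.4,  5. ]), array([555.9,  50.1,  63.6]), 28.5)
end (array([-2.2, -0.7,  5.4]), array([556. ,  33.4,  63.6]), 29.4)
(array([ 0. , -0.1, -1. ]), array([ 474.4, -278.7,  179.6]), 32.0) exp [556.   37.8]
563 [566.52479111 -38.89120732] [567.95607352 -39.07164448] 1.5874696806055089 143.11338243015854 off -76.97210384316925 -77.2186966612969
560 [555.66713011  37.52436388] [555.88048025  37.33621148] -0.4742842302714606 140.53323970784646 off -0.13535726163546674 -0.33319761265003395
```

View pics/t3.png

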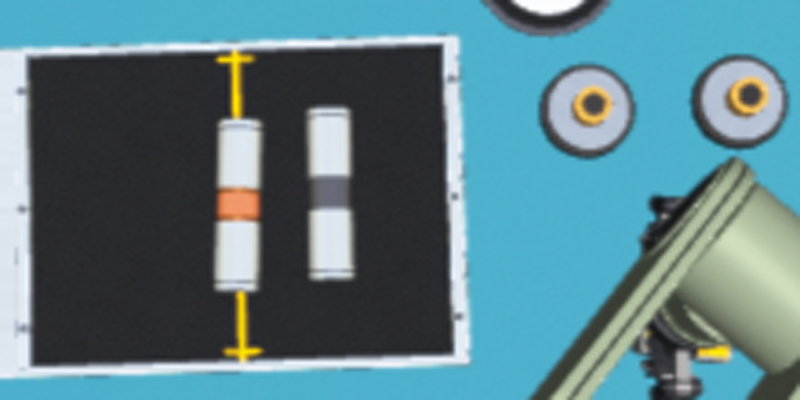

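The rod is centred on the line at crop (238,205), within 0.3 mm and about 3° off. Now the button.

```bash
python3 - <<'E'
from h import *
b=[473.5,-335.5]
ctrl.move_l([*b,150]);ctrl.gripper_to(0,force=20);print(F())
ctrl.move_l([*b,105],vel=100)
h=ctrl.move_l([*b,74],vel=15,threshold=2);print("touch",h,F())
z0=F()[1][2]
h=ctrl.move_l([*b,z0-9],vel=10,threshold=7);print("bottom",h,F())
ctrl.hold(.3);print(F());ctrl.move_l([*b,150],vel=100);ctrl.move_l([*b,220])
p,d=optics.grab_frame("top")
for m in mandrels(p):print(m[2],m[4],"off",off(m[2]))
print(F())
E
```

```text
(array([ 0.6, -0.7, -0.2]), array([ 473.5, -335.5,  150. ]), 33.3)
touch True (array([ 1.3, -0.9,  2.7]), array([ 473.4, -335.4,   90. ]), 35.0)
bottom True (array([-1. ,  0.2,  3.8]), array([ 473.5, -335.5,   86.4]), 35.5)
(array([-2.2,  2. ,  5.5]), array([ 473.5, -335.5,   86.3]), 35.8)
[566.52479111 -38.89120732] 1.5874696806055089 off -76.97210384316925
[555.66713011  37.52436388] -0.4742842302714606 off -0.13535726163546674
(array([-0.2,  0.6, -0.6]), array([ 472.7, -334.7,  218.3]), 37.3)
```

The force at the bottom was ambiguous, so I press again to a clear stop.

```bash
python3 - <<'E'
from h import *
b=[473.5,-335.5]
ctrl.move_l([*b,100],vel=150)
for z in (92,90,88,87,86,85,84,83):
    h=ctrl.move_l([*b,z],vel=15,threshold=12);ctrl.hold(.1)
    f=np.mean([(ctrl.hold(.02),sensors.read_state()["force"][2])[1] for _ in range(5)]);print(z,h,round(f,1),F()[1])
    if h or f>9:break
ctrl.hold(.3);ctrl.move_l([*b,150],vel=100);ctrl.move_l([*b,220])
p,d=optics.grab_frame("top")
for m in mandrels(p):print(m[2],m[4],"off",off(m[2]))
print(F())
E
```

```text
92 False 1.5 [ 473.5 -335.4   92.1]
90 False 2.5 [ 473.7 -335.6   90.2]
88 False 3.5 [ 473.7 -335.6   88.2]
87 False 4.4 [ 473.6 -335.7   87.1]
86 False 5.5 [ 473.7 -335.7   86.3]
85 False 10.5 [ 473.7 -335.6   86.2]
[566.52479111 -38.89120732] 1.5874696806055089 off -76.97210384316925
[555.66713011  37.52436388] -0.4742842302714606 off -0.13535726163546674
(array([-0. , -0.4, -0.2]), array([ 472.7, -334.7,  218.3]), 43.1)
```

The button reached its hard stop (86.2 mm, 10.5 N) and was released. The mandrel is unchanged on the line, so I hand in.

```bash
python3 -c "
from plant import ctrl
print(ctrl.finish_job())"
```

```text
the job is handed in; nothing more can be done
None
```

I handed the job in at about 43 s: the loaded mandrel lies about 0.1 mm off the needle line and about 3° from parallel (limits 5 mm and 5°), the large green button was pressed to its stop twice and released, and the empty mandrel hasn't moved; the hand-in call returned no verdict.

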